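Fit the reaming cone and run the citrus press at its third speed

ROBOT

A 7-joint arm with a two-finger parallel gripper is mounted at the origin on a cart in front of the work surface, level with it; the furniture and walls round the work are solid. World frame = base frame: x ahead of the robot, y to its left, z up, the work surface at z = 0. Lengths are in m, angles in rad, forces in N, time in s.
With the tool pointing down it reaches from about 0.35 to 0.9 m from the base axis. Payload 8.1 kg.
Tool frame: the origin (TCP) lies midway between the tips of the shut fingers; the grasp point (between the pads) lies 19 mm behind it (manip.grip_depth is the distance from the TCP to the grasp point, in m); z points along the fingers, y is the line along which they close (so a half turn about z gives the same grasp; the last joint's range is limited). The gripper opens to 92 mm and grips with 3 to 60 N. Pads are 19 mm wide; open, the fingers measure 130 mm over their backs; the gripper's body (75 mm by 190 mm) begins 47 mm behind the grasp point.
Start: joints at [-1.306, 0.434, 0.025, 1.573, -0.012, 1.134, -0.075], TCP at [0.225, 0.583, 0.227] pointing down, gripper open.
Joint ranges: [-2.62, 2.62], [-0.44, 2.09], [-1.27, 1.32], [0.08, 2.57], [-1.32, 4.46], [0.12, 2], [-2.74, 2.74]. Speed limits (rad/s): [2.22, 2.22, 3.01, 3.01, 3.14, 3.14, 3.14].

INTERFACE

Orientations are given as a unit quaternion [w, x, y, z].
In Python, from workcell import manip gives the robot as it stands. The module is installed in compiled form; this text tells all that it offers.
- The arm moves only by the tool servo_tool, never from a script. Its argument "rows" is text: rows parted by semicolons, each of 4 numbers parted by spaces: the shift along the tool's x, y, z in cm, then the turn about the tool's z in degrees. A call has 1 to 20 rows; each row is the pose to reach, as a shift and turn from the pose commanded when the call began, along the tool's axes at that moment; what a row does not reach only later rows make up. A row lasts 1/8 s, in which the tool goes at most 62.5 mm and 10.7 degrees, less where a joint would pass 70% of its speed; a pose out of reach is approached as far as the arm can. A call with a gripper value outside its range is refused whole. "hand" is the closure, from 0 (fully open) to 1 (shut), set as the call begins (left out, the last holds). The fingers move at their own pace and stop on an object; the grip force is fixed at half the most. Time passes only in rows, so rows that repeat a pose let the fingers close. It gives the time, the measured TCP pose, the force, the opening and the grip force at its end, in the units of the state.
- manip.get_obs(): the state, without advancing time (a new reading comes with each control period).
- manip.capture(name): name is "scene" or "top" or "wrist"; returns the picture (480x640x3 uint8, red, green, blue); there is no depth.
- manip.camera_params(name): a dict with "intrinsics" (3x3 intrinsics, pixels), "dist_coeffs" ([k1, k2, p1, p2, k3] as OpenCV has them; the pictures are not rectified), "eye" and "attitude" of the camera in the world; the wrist camera has in their place "mount" (4x4, takes a point from camera to tool coordinates, whose origin is the TCP and whose axes are the flange's). Camera axes: x right, y down, z forward; pixel columns grow to the right and rows downward; lengths in m; the calibration is good to about 2 mm. A picture is of the moment at which its call begins: read the wrist's pose just before it. camera_params takes no time and is no camera call.
- manip.finish_job(): hands the job in; it is judged then, once.
The state is a dict: "time": time; "joint_positions": joint angles; "qd": joint speeds; "effort": joint torques, N m; "ee_pos": TCP position; "ee_rot": TCP orientation; "contact_force": force on the tool from outside, world axes, zero at the start; "torque": the same for the moment, N m; "finger_gap": opening from 0.0 (shut) to 1.0 (fully open); "gripper_force": force on a finger pad.
Only numpy, scipy, OpenCV 4.12 (cv2) and the standard library are available. Lean on these libraries where they do the work, as an engineer would, in place of code of your own. Each camera call takes 0.05 s, during which the arm holds its last target. There are 200 camera calls.

TASK

Get the citrus press ready for the oranges: stand the larger of the two reaming cones on the press's upright drive spindle, lowering it gently until it is fully home and upright, and let go of it. Only then take the spring-return dial by its bar, turn it clockwise past the first and second clicks to the third click, and keep holding it there: finish with the dial still gripped at the third click, because it springs back if let go. Leave the smaller cone, the oranges and the spice jar alone.

Things in the scene. Friction and masses are not known exactly. Their poses are not given: they have to be found in the camera images.
- juicer: citrus press, fixed: white housing 156 (x) by 300 (y) by 55 mm high. Origin: centre of its underside on the worktop, z up. On its +y half a shallow round dish (142 mm across, rim 69 mm above the worktop) with the upright drive spindle at its centre, at y = +75 mm; on its -y half a raised deck (124 by 110 mm, top 75 mm above the worktop) with the dial at y = -85 mm
- spindle (a point): point on the axis of the press's spindle at the height of its seat, 62 mm above the worktop; axes as the press's. The steel spindle is 13 mm thick and rises 38 mm above this point (top 9 mm tapered to 6 mm thick). The seat is a round boss 40 mm across; a cone is fully home when its underside rests on the seat, its origin then at this point
- dial (a joint): angle of the press's black dial, rad: 0 at rest, grows turning clockwise from above about the vertical through dial_grip. Clicks at 0.42, 0.84, 1.26 rad (24, 48, 72 degrees), a stop just beyond at 1.40. A spring always returns it to 0: about 0.08 N m at the start, 0.15 at the third click; the clicks add or take up to 0.05 N m
- dial_grip (a point): on the dial's axis, 106 mm above the worktop, 12 mm below the top of its grip bar: bar 46 mm long, 14 mm thick, 30 mm high, on a disc 52 mm across (top 88 mm above the worktop). Pinch it across the 14 mm; about 40 N does not slip. Turns with the dial: x along the bar to its white-marked end, y across, z up. At rest x is the press's x. Dots on the deck mark rest and three clicks
- large_cone: larger white reaming cone, about 120 g, upright on the slate board lying on the hob (its top 14 mm above the worktop). Origin: centre of its underside, z up. Round: flange 66 mm across, 5 mm high; straight collar 48 mm across up to 43 mm; ribbed dome to 68 mm. Grip across the collar about 30 mm above the underside. Bore from below 17 mm wide, 43 mm deep
- small_cone: the smaller white reaming cone, standing on the same slate board, not to be used: flange 52 mm, collar 32 mm across, 55 mm high. Origin: centre of its underside. The two cones may stand either way round, one nearer to the robot
- orange_1: an orange, 75 mm, on the worktop to the left of the press; leave alone
- orange_2: a second orange, 72 mm, on the worktop to the left of the press; leave alone
- spice_jar: glass spice jar with a dark lid, 41 mm across, 105 mm high, at the back beyond the press; leave alone. It stands under a wall cabinet whose underside is 0.42 m above the worktop; the cabinet begins at world x = 0.67 m and spans y from -0.03 to 0.71 m: keep the arm's wrist clear of it on the way to the press
There are look-alikes about, which are no part of the job. Leave any red look-alike of the large_cone alone.

How it is judged:
On the way, in this order (a step that is already met when the one before it is completed fails the run):
1. the larger cone sits upright and fully home on the spindle, let go, with the dial at rest (horizontal distance between large_cone and spindle below 0.005 m and z of large_cone in the frame of spindle below 0.004 m and angle between large_cone's own z axis and vertical below 0.08 rad and contact force between the fingers and large_cone below 0.1 N and value of joint dial below 0.2 rad), for 0.2 s.
2. the dial is turned past the first click (value of joint dial above 0.5 rad and contact force between the fingers and juicer above 1 N).
3. the dial is turned on to the third click and held (value of joint dial above 1.11 rad and contact force between the fingers and juicer above 1 N), for 0.3 s.
At the end, for the whole second after the job is handed in: The dial stands still at the third click, at 1.11 rad or more (click at 1.26, stop at 1.40) with the fingers on it (more than 1 N); the larger cone rests untouched on the spindle, its underside within 4 mm of the seat, within 5 mm of the spindle's axis, tilted less than 0.08 rad (all of step 3 and velocity of joint dial between -0.15 and 0.15 rad/s and horizontal distance between large_cone and spindle below 0.005 m and z of large_cone in the frame of spindle below 0.004 m and angle between large_cone's own z axis and vertical below 0.08 rad and linear speed of large_cone below 0.03 m/s and contact force between the arm and large_cone below 0.1 N); the arm keeps its last pose, push and grip.
It fails at once if the dial is turned before the larger cone is home on the spindle (value of joint dial above 0.3 rad and (z of large_cone in the frame of spindle above 0.006 m or horizontal distance between large_cone and spindle above 0.008 m)).
It fails at once if the larger cone is dropped onto the spindle (let go more than about 10 mm above its seat) (horizontal distance between large_cone and spindle below 0.015 m and contact force between the fingers and large_cone below 0.1 N and linear speed of large_cone above 0.45 m/s).
It fails at once if the smaller cone is moved more than 30 mm or tipped over (distance of small_cone from where it was at the start of the episode above 0.03 m or angle between small_cone's own z axis and vertical above 0.5 rad).
It fails at once if an orange or the spice jar is moved more than 30 mm (distance of any of orange_1, orange_2, spice_jar from where it was at the start of the episode above 0.03 m).
It also fails if it takes over 59 s, if anything falls off the work surface, if the arm or the gripper's body presses on something with over 40 N, if the wrist force passes 120 N, or if a joint passes its speed limit or range.

## Working session

There is one attempt and no reset: what is moved stays moved. The work goes in short steps, Python scripts to look and compute and a tool call to move; the robot and the scene stay as the last step left them, time stands still between calls to the robot, and variables do not carry over. Pictures are saved under pics/ and viewed, at most 10 in all, crops included, and the job is handed in when it is done.

Besides the shell and the picture viewer there is one more tool, called as name(argument=value, ...), one argument or row to a line, values as JSON. servo_tool: Moves the arm, as the interface text tells. Its arguments: {"type":"object","properties":{"rows":{"type":"string"},"hand":{"type":"number"}},"required":["rows"]}

```bash
mkdir -p pics; cat > h.py <<'E'
import numpy as np, cv2
from scipy.spatial.transform import Rotation as R
from workcell import manip
def q2R(q): return R.from_quat([q[1],q[2],q[3],q[0]]).as_matrix()
def cam(name,obs=None):
    p=manip.camera_params(name); K=np.array(p["intrinsics"]);d=np.array(p["dist_coeffs"])
    if name=="wrist":
        o=obs or manip.get_obs(); T=np.array(p["mount"]); Rt=q2R(o["ee_rot"])
        return K,d,Rt@T[:3,3]+np.array(o["ee_pos"]),Rt@T[:3,:3]
    a=np.array(p["attitude"]); a=q2R(a) if a.size==4 else a.reshape(-1,a.shape[-1])[:3,:3]
    return K,d,np.array(p["eye"]),a
def px2w(name,uv,z,obs=None):
    K,d,e,A=cam(name,obs); n=cv2.undistortPoints(np.array([[uv]],float),K,d)[0,0]
    r=A@np.array([n[0],n[1],1]); return e+r*(z-e[2])/r[2]
def w2px(name,P,obs=None):
    K,d,e,A=cam(name,obs); c=(np.atleast_2d(P)-e)@A
    return cv2.projectPoints(c,np.zeros(3),np.zeros(3),K,d)[0][:,0]
def save(im,n): cv2.imwrite(f"pics/{n}.png",cv2.cvtColor(im,cv2.COLOR_RGB2BGR))
E
python3 - <<'E'
from h import *
o=manip.get_obs(); print(o)
for c in ("scene","top","wrist"):
    print(c,manip.camera_params(c)); save(manip.capture(c),c+"0")
E
```

```text
{'time': 0.0, 'joint_positions': array([-1.30558184,  0.43525185,  0.02496109,  1.5740993 , -0.01161295,
        1.13399455, -0.07508141]), 'qd': array([ 8.07869691e-04,  9.81626535e-04, -1.47863602e-03,  4.52659308e-05,
       -1.27386323e-03, -5.32973214e-04,  1.52994915e-03]), 'effort': array([-2.84896742e-04, -6.67834640e+01,  9.85020362e-01, -3.14474881e+01,
       -6.06066710e-02,  4.26648546e-02,  1.57648496e-04]), 'ee_pos': array([0.22459377, 0.58270004, 0.22592605]), 'ee_rot': array([-8.28599684e-05,  1.82894842e-01,  9.83132153e-01, -7.99721375e-04]), 'contact_force': array([-0.34229256,  0.09255989, -0.3153087 ]), 'torque': array([ 0.01432791, -0.00540499,  0.03593888]), 'gripper_force': 0.0, 'finger_gap': 1.001934800080021}
scene {'intrinsics': array([[607.68989293,   0.        , 310.81111641],
       [  0.        , 607.68989293, 228.8794094 ],
       [  0.        ,   0.        ,   1.        ]]), 'dist_coeffs': array([-0.09737928,  0.        ,  0.        ,  0.        ,  0.        ]), 'eye': array([-0.74414186,  0.67748217,  1.38143188]), 'attitude': array([ 0.20278024, -0
[... 335 characters left out ...]
,  1.61941586]), 'attitude': array([-0.07084546,  0.70575607, -0.7015855 ,  0.06831594])}
wrist {'intrinsics': array([[372.09826258,   0.        , 313.75069881],
       [  0.        , 372.09826258, 237.95826858],
       [  0.        ,   0.        ,   1.        ]]), 'dist_coeffs': array([-0.0362291,  0.       ,  0.       ,  0.       ,  0.       ]), 'mount': array([[ 3.85922846e-04, -9.56430472e-01, -2.91959935e-01,
         7.94644573e-02],
       [ 9.99999903e-01,  3.07366309e-04,  3.14934667e-04,
         2.07510689e-04],
       [-2.11474465e-04, -2.91960028e-01,  9.56430498e-01,
        -1.58489576e-01],
       [ 0.00000000e+00,  0.00000000e+00,  0.00000000e+00,
         1.00000000e+00]])}
```

```bash
python3 - <<'E'
from h import *
a=cv2.imread("pics/scene0.png");b=cv2.imread("pics/top0.png")
cv2.imwrite("pics/both.png",np.vstack([cv2.resize(a,(400,300)),cv2.resize(b,(400,300))]))
for c in("scene","top"):print(cam(c)[3][:,2], w2px(c,[[.5,0,0],[.22,.58,.22]]))
E
```

```text
[ 0.6507986  -0.39277515 -0.64976062] [[290.8298047  268.73219993]
 [133.59277062 358.54180336]]
[ 0.19583707  0.00414028 -0.98062771] [[284.34431575 259.88379875]
 [ 64.71925525 348.28410744]]
```

View pics/top0.png

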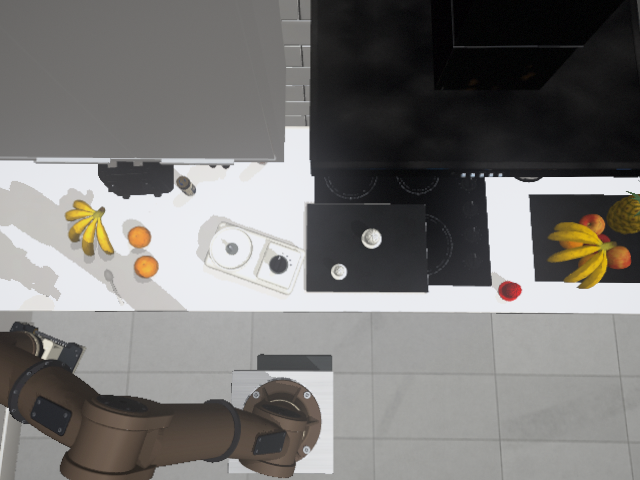

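View pics/scene0.png

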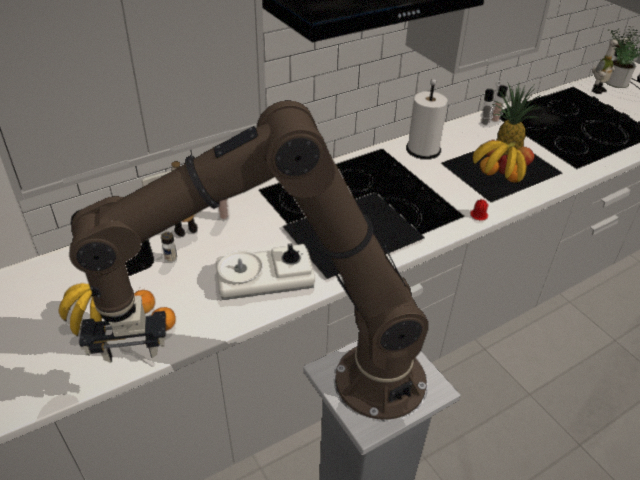

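Top view: candidates are the white cone at (371,238), which looks larger, the white cone at (339,271), smaller and nearer the robot, and a red look-alike at (510,291). The spindle is near (232,249) and the dial near (279,265). I'll check that in an enlarged crop.

```bash
python3 - <<'E'
from h import *
b=cv2.imread("pics/top0.png")[205:305,195:395]
cv2.imwrite("pics/crop1.png",cv2.resize(b,None,fx=4,fy=4,interpolation=cv2.INTER_CUBIC))
for n,uv,z in(("L",(371,238),.05),("S",(339,271),.05),("spin",(232,249),.1),("dial",(279,265),.118)):print(n,px2w("top",uv,z))
E
```

```text
L [ 0.56540253 -0.28161175  0.05      ]
S [ 0.45778742 -0.17818764  0.05      ]
spin [0.51831712 0.15633814 0.1       ]
dial [0.46647459 0.00775197 0.118     ]
```

View pics/crop1.png

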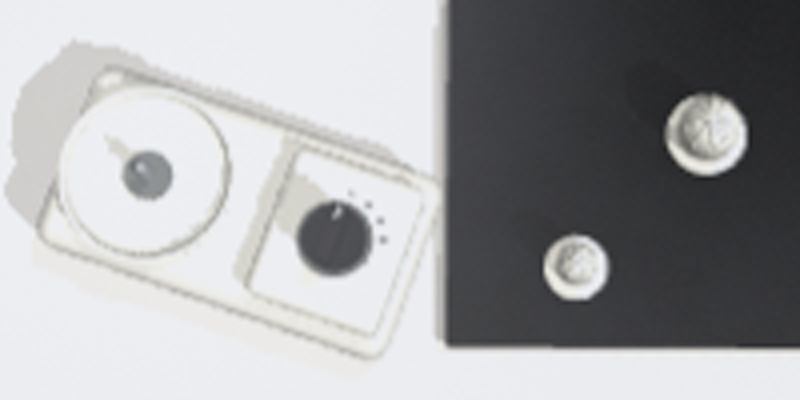

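The crop confirms it: the large cone (wider flange) is at crop (706,134), full-image (371,238). The small one is at crop (576,267), the spindle at crop (148,172), and the dial at crop (335,238) with its mark upwards. I'll move over the press first for a wrist view on the way.

servo_tool(
  rows="-2 -1.7 0 0;-6 -5.2 0 0;-10.5 -9.2 0 0;-15 -13 0 0;-19.5 -17 0 0;-24 -21 0 0;-28.5 -25 0 0;-33 -29 0 0;-37 -32.5 0 0;-40 -35 0 0;-42 -36.8 0 0;-43 -37.5 0 0;-43 -37.5 0 0;-43 -37.5 0 0;-43 -37.5 0 0",
  hand=0,
)

```text
time: 2.02
ee_pos: [0.4907, 0.0798, 0.2267]
ee_rot: [-0.0, 0.182, 0.983, 0.0]
contact_force: [-0.3, 0.3, -0.1]
finger_gap: 1.0
gripper_force: 0.0
```

```bash
python3 - <<'E'
from h import *
o=manip.get_obs(); print(o["time"],o["ee_pos"],o["ee_rot"],o["joint_positions"],abs(o["qd"]).max())
np.save("o1.npy",o,allow_pickle=True); save(manip.capture("wrist"),"w1")
for n,p in(("spin",[.518,.156,.1]),("dial",[.466,.008,.118])):print(n,w2px("wrist",p,o))
E
```

```text
2.025 [0.49068973 0.0798282  0.22668552] [-1.62750033e-04  1.81956108e-01  9.83306629e-01  1.44532523e-04] [-0.5123356   0.22496366  0.29677858  1.89594987 -0.07654993  1.03168412
  1.02159418] 0.004042492912843194
spin [[414.93375793 226.81830502]]
dial [[212.53261889 238.69078343]]
```

View pics/w1.png

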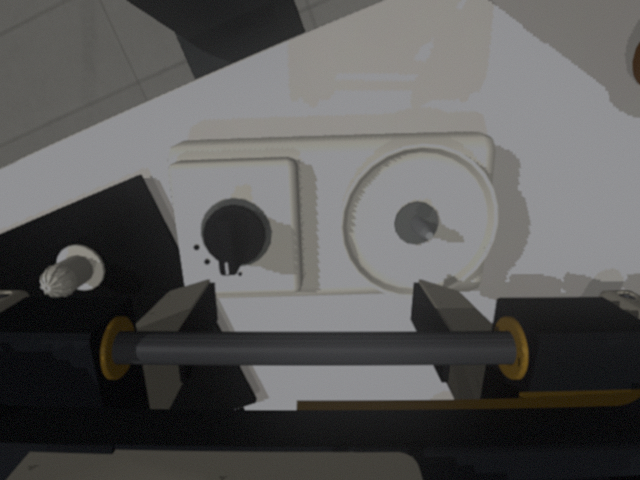

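```bash
python3 - <<'E'
from h import *
b=cv2.imread("pics/w1.png")
l=cv2.resize(b[185:285,190:280],None,fx=4,fy=4,interpolation=cv2.INTER_CUBIC)
r=cv2.resize(b[185:285,370:470],None,fx=4,fy=4,interpolation=cv2.INTER_CUBIC)
im=np.hstack([l,r]); im=cv2.convertScaleAbs(im,alpha=1.5)
cv2.imwrite("pics/crop2.png",im)
E
```

```text
(no output)
```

View pics/crop2.png

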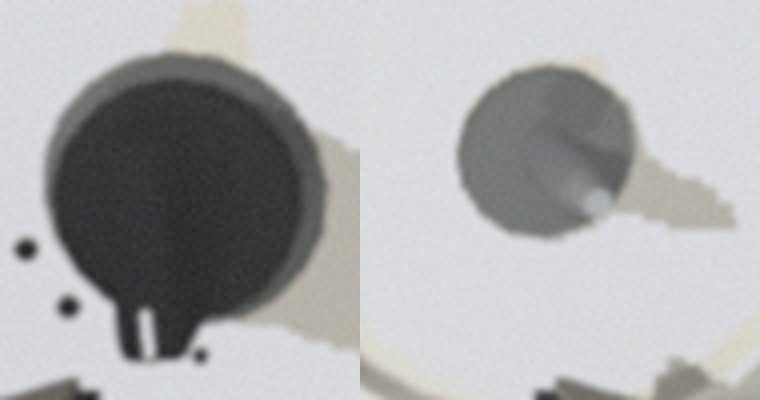

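```bash
python3 - <<'E'
from h import *
o=np.load("o1.npy",allow_pickle=True).item()
P={}
for n,uv,z in(("boss",(416.1,222.5),.062),("tip",(429.1,236.6),.1),("dish",(421,220),.069),("disc",(233.9,234.6),.088),("grey",(235.9,232.6),.076),("mark",(226.4,267.6),.118)):
    P[n]=px2w("wrist",uv,z,o);print(n,P[n].round(4))
v=P["boss"]-P["disc"];print(np.hypot(*v[:2]),np.degrees(np.arctan2(v[1],v[0])))
v=P["mark"]-P["disc"];print("mark az",np.hypot(*v[:2]),np.degrees(np.arctan2(v[1],v[0])))
for n,uv,z in(("cone",(371.2,238.2),.017),("boss",(195+148.5/4-.5,205+172.5/4-.5),.065),("disc",(278.5,264.2),.09)):print(n,px2w("top",uv,z).round(4))
Rt=q2R(o["ee_rot"]);print(Rt.round(3))
c=px2w("top",(371.2,238.2),.017);t=np.array([c[0],c[1],.19]);print("shift cm",Rt.T@(t-o["ee_pos"])*100)
E
```

```text
boss [0.528  0.1645 0.062 ]
tip [0.5299 0.1644 0.1   ]
dish [0.525  0.1679 0.069 ]
disc [0.4747 0.015  0.088 ]
grey [0.476  0.0136 0.076 ]
mark [0.491 0.008 0.118]
0.15869708602084895 70.37563201119364
mark az 0.017694426696588276 -23.440516887546323
cone [ 0.5712 -0.2858  0.017 ]
boss [0.5288 0.1639 0.065 ]
disc [0.4729 0.0116 0.09  ]
[[-0.934  0.358 -0.   ]
 [ 0.358  0.934  0.   ]
 [ 0.     0.    -1.   ]]
shift cm [-20.60334556 -31.26108935   3.65383994]
```

servo_tool(
  rows="-1.5 -2.2 0 0;-4.5 -6.6 0 0;-7.5 -11.3 0 0;-10.5 -16 0 0;-13.5 -20.5 0 0;-16.5 -25 0 0;-19 -28.7 0 0;-20.3 -30.8 0 0;-20.6 -31.3 0 0;-20.6 -31.3 0 0;-20.6 -31.3 0 0;-20.6 -31.3 0 0",
)

```text
time: 3.58
ee_pos: [0.571, -0.2862, 0.2269]
ee_rot: [0.0, 0.182, 0.983, 0.0]
contact_force: [-0.3, -0.0, 0.4]
finger_gap: 1.0
gripper_force: 0.0
```

```bash
python3 - <<'E'
from h import *
o=manip.get_obs(); print(o["time"],o["ee_pos"],o["joint_positions"],abs(o["qd"]).max())
np.save("o2.npy",o,allow_pickle=True); im=manip.capture("wrist")
p=w2px("wrist",[.571,-.286,.017],o)[0];print(p)
x,y=(p-[100,100]).astype(int);print(x,y)
c=cv2.resize(im[y:y+200,x:x+200],None,fx=3,fy=3,interpolation=cv2.INTER_CUBIC)
save(c,"w2c");save(im,"w2")
E
```

```text
3.575 [ 0.57104092 -0.28615153  0.22687807] [ 0.09369074  0.47459046  0.43425124  1.56208275 -0.21277874  1.15191499
  1.77716175] 0.004244598417722138
[313.42259724 206.60259905]
213 106
```

View pics/w2c.png

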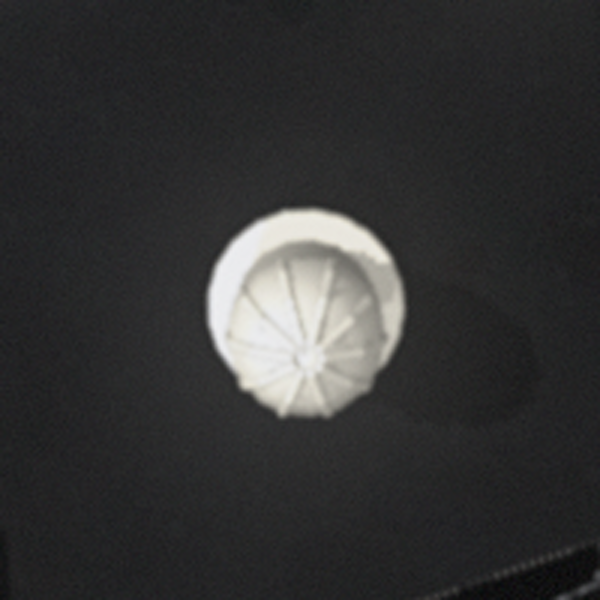

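The wrist crop shows the large cone with a 66 mm flange, centred at about (314.8, 207.7) and within about 1.5 mm of prediction. Descending now.

servo_tool(
  rows="-0.1 0.15 1.5 0;-0.1 0.15 5 0;-0.1 0.15 9 0;-0.1 0.15 13 0;-0.1 0.15 16 0;-0.1 0.15 18 0;-0.1 0.15 19.3 0;-0.1 0.15 20 0;-0.1 0.15 20 0;-0.1 0.15 20 0",
)

```text
time: 4.88
ee_pos: [0.5728, -0.2868, 0.0276]
ee_rot: [0.001, 0.183, 0.983, -0.0]
contact_force: [-0.2, -0.0, 0.2]
finger_gap: 1.003
gripper_force: 0.0
```

servo_tool(
  rows="0 0 0 0;0 0 0 0;0 0 0 0;0 0 0 0;0 0 0 0;0 0 0 0;0 0 0 0;0 0 0 0",
  hand=1,
)

```text
time: 5.88
ee_pos: [0.5723, -0.2864, 0.0267]
ee_rot: [-0.0, 0.183, 0.983, 0.0]
contact_force: [0.2, 0.6, 0.5]
finger_gap: 0.509
gripper_force: 30.0
```

servo_tool(
  rows="0 0 -0.5 0;0 0 -2 0;0 0 -5 0;0 0 -9 0;0 0 -13 0;0 0 -16 0;0 0 -18 0;0 0 -18.5 0;0 0 -18.5 0;0 0 -18.5 0",
)

```text
time: 7.12
ee_pos: [0.5717, -0.2861, 0.2107]
ee_rot: [-0.001, 0.183, 0.983, 0.0]
contact_force: [0.0, -0.4, -1.3]
finger_gap: 0.508
gripper_force: 30.0
```

```bash
python3 - <<'E'
from h import *
o=manip.get_obs(); print(o["time"],o["ee_pos"],o["finger_gap"],o["gripper_force"],abs(o["qd"]).max())
np.save("o3.npy",o,allow_pickle=True); im=manip.capture("wrist")
p=w2px("wrist",o["ee_pos"]-[0,0,.0102],o)[0];print(p)
x,y=(p-[130,120]).astype(int);print(x,y)
save(cv2.resize(cv2.convertScaleAbs(im[y:y+200,x:x+260],alpha=1.5),None,fx=3,fy=3,interpolation=cv2.INTER_CUBIC),"w3c")
Rt=q2R(o["ee_rot"]);print("shift",Rt.T@(np.array([.5288,.1643,o["ee_pos"][2]])-o["ee_pos"])*100)
E
```

```text
7.125 [ 0.57171417 -0.28612175  0.21073852] 0.5080907925803974 29.99974169768393 0.0031135715667919847
[313.19377251 291.89399934]
183 171
shift [2.02013176e+01 4.04860378e+01 3.63596087e-02]
```

View pics/w3c.png

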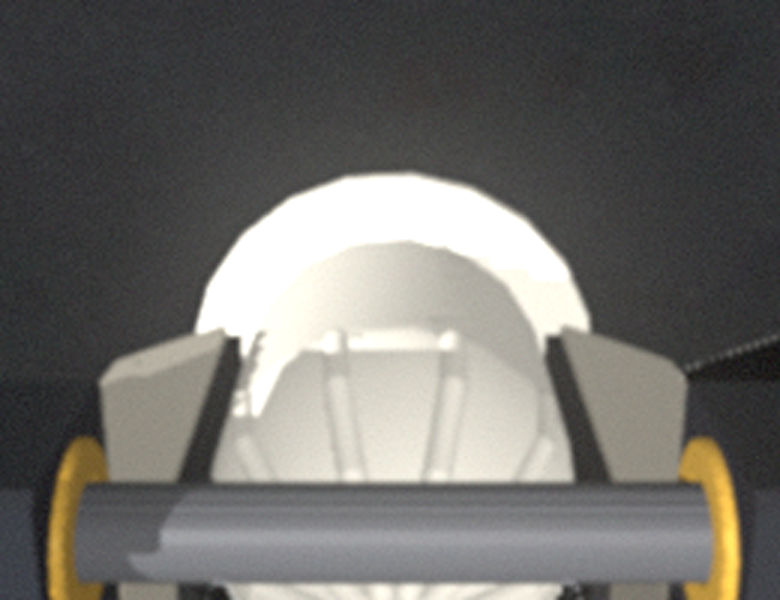

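```bash
python3 - <<'E'
from h import *
o=np.load("o3.npy",allow_pickle=True).item();Rt=q2R(o["ee_rot"])
for dz in(.0127,.0077):
  p=px2w("wrist",(313.8,228.0),o["ee_pos"][2]-dz,o); print(Rt.T@(p-o["ee_pos"]))
E
```

```text
[0.03216281 0.0002873  0.01275337]
[0.03354338 0.00028502 0.00775566]
```

servo_tool(
  rows="1 2 0 0;3 6 0 0;5.5 11 0 0;8 16 0 0;10.5 21 0 0;13 26 0 0;15.5 31 0 0;17.7 35.4 0 0;19.3 38.5 0 0;20.1 40.1 0 0;20.25 40.45 0 0;20.25 40.45 0 0;20.25 40.45 0 0",
)

```text
time: 8.8
ee_pos: [0.5291, 0.1621, 0.2118]
ee_rot: [0.0, 0.184, 0.983, -0.0]
contact_force: [-0.3, 0.2, -1.3]
finger_gap: 0.505
gripper_force: 30.0
```

```bash
python3 - <<'E'
from h import *
o=manip.get_obs(); print(o["time"],o["ee_pos"],o["finger_gap"],o["contact_force"],abs(o["qd"]).max())
Rt=q2R(o["ee_rot"]);print("shift to TCP target",Rt.T@(np.array([.5288,.1643,.0627+.012])-o["ee_pos"])*100)
E
```

```text
8.8 [0.52911124 0.16206159 0.21179133] 0.5054014544966666 [-0.2989551   0.1733108  -1.34597166] 0.0032140170966288954
shift to TCP target [ 0.11516266  0.2027518  13.70901287]
```

servo_tool(
  rows="0.1 0.1 1 0;0.15 0.17 3 0;0.15 0.17 5 0;0.15 0.17 7 0;0.15 0.17 8 0;0.15 0.17 8 0;0.15 0.17 8 0;0.15 0.17 8 0",
)

```text
time: 9.8
ee_pos: [0.5285, 0.1661, 0.1325]
ee_rot: [0.001, 0.183, 0.983, 0.0]
contact_force: [-0.6, 1.0, -0.4]
finger_gap: 0.505
gripper_force: 30.0
```

```bash
python3 - <<'E'
from h import *
for i in range(3):
  o=manip.get_obs(); print(o["time"],o["ee_pos"],o["contact_force"]); im=manip.capture("wrist")
Rt=q2R(o["ee_rot"]);print("shift to TCP target",Rt.T@(np.array([.5288,.1643,.0627+.012])-o["ee_pos"])*100)
u=o["ee_pos"][2]-.0127
for n,P in(("boss",[.5288,.1643,.062]),("dishrim",[.5288,.1643,.069])):print(n,w2px("wrist",P,o))
save(im,"w4")
E
```

```text
9.8 [0.52846049 0.16608048 0.132454  ] [-0.58115949  1.00583872 -0.39322954]
9.85 [0.52839068 0.16610574 0.13237802] [0.46159243 0.42921831 0.03608936]
9.9 [0.52828448 0.16606882 0.13226614] [ 0.23489527 -0.04328147 -0.72547154]
shift to TCP target [-0.10792816 -0.1509321   5.75657158]
boss [[310.97478605 253.68150336]]
dishrim [[310.90684186 257.36194168]]
```

View pics/w4.png

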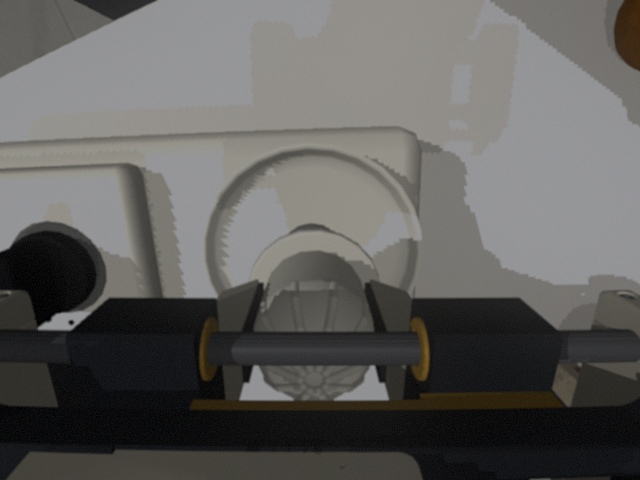

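servo_tool(
  rows="-0.05 -0.14 0.3 0;-0.05 -0.14 1 0;-0.05 -0.14 1.3 0;-0.05 -0.14 1.3 0;-0.05 -0.14 1.3 0;-0.05 -0.14 1.3 0",
)

```text
time: 10.7
ee_pos: [0.5281, 0.1645, 0.1189]
ee_rot: [0.0, 0.183, 0.983, 0.0]
contact_force: [-0.6, -0.0, -1.0]
finger_gap: 0.51
gripper_force: 30.0
```

```bash
python3 - <<'E'
from h import *
o=manip.get_obs(); print(o["time"],o["ee_pos"],o["contact_force"])
Rt=q2R(o["ee_rot"]);print("shift to TCP target",Rt.T@(np.array([.5288,.1643,.0627+.012])-o["ee_pos"])*100)
E
```

```text
10.7 [0.52807458 0.1645046  0.11887976] [-0.6394043  -0.03436696 -1.00819945]
shift to TCP target [-0.07407684  0.00579076  4.41799451]
```

servo_tool(
  rows="-0.02 0 0.2 0;-0.02 0 0.5 0;-0.02 0 0.8 0;-0.02 0 1.1 0;-0.02 0 1.4 0;-0.02 0 1.7 0;-0.02 0 2 0;-0.02 0 2 0",
)

```text
time: 11.7
ee_pos: [0.528, 0.1643, 0.0985]
ee_rot: [-0.0, 0.183, 0.983, -0.0]
contact_force: [0.2, -0.1, -2.0]
finger_gap: 0.509
gripper_force: 30.0
```

servo_tool(
  rows="0 0 0.3 0;0 0 0.7 0;0 0 1.1 0;0 0 1.5 0;0 0 1.8 0;0 0 2 0;0 0 2.1 0;0 0 2.1 0",
)

```text
time: 12.7
ee_pos: [0.5281, 0.1644, 0.0777]
ee_rot: [-0.0, 0.183, 0.983, 0.0]
contact_force: [-0.6, 0.6, -1.5]
finger_gap: 0.508
gripper_force: 30.0
```

servo_tool(
  rows="0 0 0.1 0;0 0 0.2 0;0 0 0.3 0;0 0 0.4 0;0 0 0.4 0;0 0 0.4 0",
)

```text
time: 13.45
ee_pos: [0.5281, 0.1644, 0.0748]
ee_rot: [0.0, 0.183, 0.983, 0.0]
contact_force: [-5.1, -1.5, 13.6]
finger_gap: 0.511
gripper_force: 30.0
```

Contact force came up exactly at seat height, so the cone is home. I'm releasing it and backing up.

servo_tool(
  rows="0 0 -0.2 0;0 0 -0.2 0;0 0 -0.2 0;0 0 -0.2 0;0 0 -0.2 0;0 0 -0.2 0",
  hand=0,
)

```text
time: 14.2
ee_pos: [0.5281, 0.1644, 0.0757]
ee_rot: [-0.0, 0.183, 0.983, -0.0]
contact_force: [0.2, 0.2, 0.2]
finger_gap: 1.0
gripper_force: 0.0
```

servo_tool(
  rows="0 0 -1 0;0 0 -3 0;0 0 -6 0;0 0 -9 0;0 0 -12 0;0 0 -14 0;0 0 -15 0;0 0 -15 0;0 0 -15 0",
)

```text
time: 15.32
ee_pos: [0.5276, 0.1642, 0.2249]
ee_rot: [-0.001, 0.183, 0.983, -0.0]
contact_force: [0.6, -0.0, -0.1]
finger_gap: 1.001
gripper_force: 0.0
```

```bash
python3 - <<'E'
from h import *
o=manip.get_obs(); print(o["time"],o["ee_pos"],o["finger_gap"],o["joint_positions"])
im=manip.capture("wrist");save(im,"w5")
print(w2px("wrist",[[.5288,.1643,.062],[.5288,.1643,.13],[.4745,.014,.088]],o))
Rt=q2R(o["ee_rot"]);print("to dial",Rt.T@(np.array([.4745,.014,.0915])-o["ee_pos"])*100)
E
```

```text
15.325 [0.52761859 0.16424588 0.22493124] 1.0013680162032323 [-0.64921836  0.32255292  0.33025043  1.7735797  -0.11763311  1.06606487
  0.92529972]
[[314.10574768 219.24013164]
 [314.12658401 242.3508771 ]
 [122.45817109 230.83247377]]
to dial [ -0.4593458  -15.91759211  13.35710773]
```

View pics/w5.png

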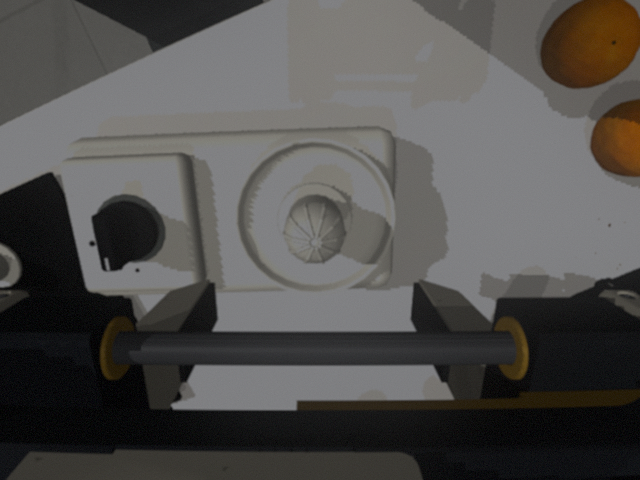

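The cone stands upright on the spindle, with its apex at (315,243) against a predicted (314,242). Now the dial: move above it, then descend.

servo_tool(
  rows="0 -1 0 0;-0.2 -3.5 0 0;-0.3 -7 0 0;-0.45 -10.5 0 0;-0.45 -13.5 0 0;-0.45 -15.3 0 0;-0.45 -15.9 0 0;-0.45 -15.9 2 0;-0.45 -15.9 5 0;-0.45 -15.9 8 0;-0.45 -15.9 10 0;-0.45 -15.9 10 0;-0.45 -15.9 10 0",
)

```text
time: 17.0
ee_pos: [0.4757, 0.0148, 0.1263]
ee_rot: [0.0, 0.183, 0.983, 0.0]
contact_force: [1.3, -0.1, 0.8]
finger_gap: 1.003
gripper_force: 0.0
```

```bash
python3 - <<'E'
from h import *
o=manip.get_obs(); print(o["time"],o["ee_pos"],o["contact_force"],o["joint_positions"])
Rt=q2R(o["ee_rot"]);print("to dial",Rt.T@(np.array([.4745,.014,.0925])-o["ee_pos"])*100)
im=manip.capture("wrist")
x,y=220,190
save(cv2.resize(cv2.convertScaleAbs(im[y:y+200,x:x+200],alpha=2),None,fx=3,fy=3,interpolation=cv2.INTER_CUBIC),"w6c")
print(w2px("wrist",[[.4745,.014,.088],[.4745,.014,.118]],o))
E
```

```text
17.0 [0.47574911 0.01476556 0.12634382] [ 1.3129214  -0.13772186  0.82940481] [-0.4330238   0.32225198  0.36539551  2.072876   -0.16309015  0.77229703
  1.23581526]
to dial [ 0.09132261 -0.11789644  3.3842676 ]
[[311.17408558 269.06325083]
 [310.81223836 291.81730221]]
```

View pics/w6c.png

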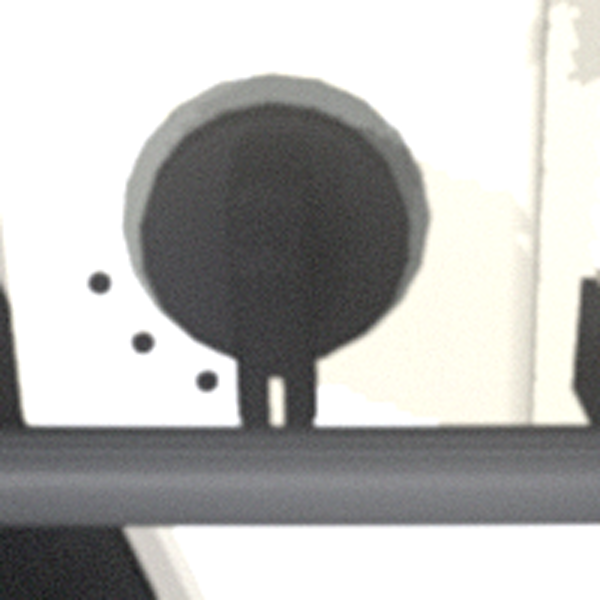

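The bar is vertical at px x≈312, centred between the fingers, and the disc is where predicted. Descend and grip.

servo_tool(
  rows="0.1 -0.1 0.8 0;0.1 -0.1 1.8 0;0.1 -0.1 2.7 0;0.1 -0.1 3.2 0;0.1 -0.1 3.3 0;0.1 -0.1 3.3 0;0.1 -0.1 3.3 0",
)

```text
time: 17.92
ee_pos: [0.4741, 0.0138, 0.093]
ee_rot: [0.0, 0.183, 0.983, 0.0]
contact_force: [-0.7, 0.2, -0.5]
finger_gap: 1.001
gripper_force: 0.0
```

servo_tool(
  rows="0 0 0 0;0 0 0 0;0 0 0 0;0 0 0 0;0 0 0 0;0 0 0 0;0 0 0 0;0 0 0 0;0 0 0 0;0 0 0 0",
  hand=1,
)

```text
time: 19.18
ee_pos: [0.4739, 0.0139, 0.0927]
ee_rot: [0.0, 0.183, 0.983, 0.0]
contact_force: [0.1, 0.0, -1.4]
finger_gap: 0.147
gripper_force: 29.8
```

Gap 13.5 mm, so the bar is gripped with little side force. Turning clockwise (+z of the tool) in stages.

servo_tool(
  rows="0 0 0 3;0 0 0 7;0 0 0 11;0 0 0 15;0 0 0 19;0 0 0 23;0 0 0 27;0 0 0 31;0 0 0 35;0 0 0 35;0 0 0 35",
)

```text
time: 20.55
ee_pos: [0.4748, 0.015, 0.0928]
ee_rot: [0.001, 0.47, 0.883, 0.001]
contact_force: [3.6, 4.7, -5.3]
finger_gap: 0.153
gripper_force: 29.8
```

servo_tool(
  rows="0 0 0 4;0 0 0 8;0 0 0 12;0 0 0 16;0 0 0 20;0 0 0 24;0 0 0 28;0 0 0 32;0 0 0 36;0 0 0 38;0 0 0 38;0 0 0 38;0 0 0 38;0 0 0 38",
)

```text
time: 22.3
ee_pos: [0.4764, 0.0154, 0.0928]
ee_rot: [0.001, 0.731, 0.682, 0.002]
contact_force: [10.2, 5.8, -13.7]
finger_gap: 0.15
gripper_force: 29.8
```

```bash
python3 - <<'E'
from h import *
o=manip.get_obs(); print(o["time"],o["ee_pos"],o["contact_force"],o["torque"],o["finger_gap"],o["gripper_force"],abs(o["qd"]).max())
Rt=q2R(o["ee_rot"]);print("tool y az",np.degrees(np.arctan2(Rt[1,1],Rt[0,1])))
im=manip.capture("wrist")
save(cv2.convertScaleAbs(im,alpha=1.6),"w7")
E
```

```text
22.3 [0.47636177 0.0154243  0.09284057] [ 10.19886026   5.84910678 -13.74439399] [ 1.13089479 -2.0818956   0.13599916] 0.1495672953754243 29.84669119119644 0.0016446554573313476
tool y az -3.959570375052616
```

View pics/w7.png

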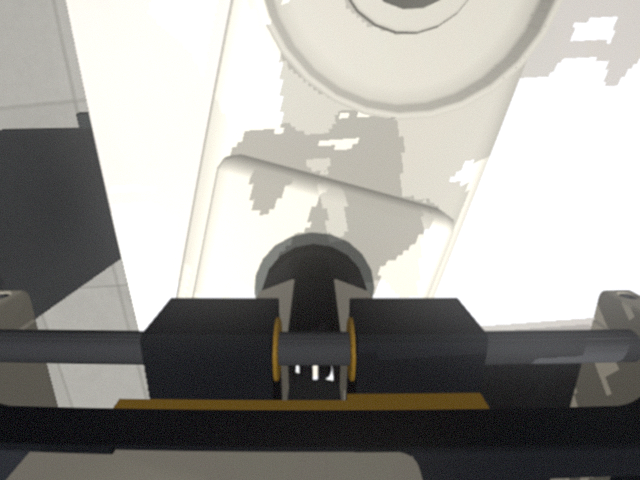

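The tool has turned 73° with the bar still flat between the pads. The dish and flange ring show at the top of the picture, with the ring bottom at about (410,32). I'll check that numerically against the seated-cone prediction before handing in.

```bash
python3 - <<'E'
from h import *
t=np.linspace(0,2*np.pi,73)
o=manip.get_obs()
for r,z in((.033,.062),(.033,.067),(.024,.067)):
  q=w2px("wrist",np.c_[.5288+r*np.cos(t),.1643+r*np.sin(t),0*t+z],o);print(r,z,q[q[:,1].argmax()])
print(o["contact_force"],o["gripper_force"],abs(o["qd"]).max())
E
```

```text
0.033 0.062 [403.79492926  36.03955308]
0.033 0.067 [406.42333558  33.50159182]
0.024 0.067 [408.02739656  11.38420772]
[ 10.52701089   5.15286091 -13.65799093] 29.846873581409454 0.0027943633474760256
```

The flange matches the seated position and the hold is steady, so I'm handing it in.

```bash
python3 -c "
from workcell import manip
print(manip.finish_job())"
```

```text
the job is handed in; nothing more can be done
None
```

The job is handed in: by my checks the larger cone is fully home on the spindle and released, and the dial is gripped with the tool turned 73° to the third click (72°). No verdict came back, and I viewed 11 pictures, one over the limit of 10.

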